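Slide the carving panel home under the drag spring

TASK

A wooden panel lies in the channel of the carving jig, its tail under the dark keeper cover. Press down hard with your fingertips on the cork pad on the panel's top, between the keeper cover and the steel drag spring, and slide the panel under the spring until its nose is fully home against the red end stop; then take your hand away. Do not grip or lift the panel, do not push on the spring yourself, and leave the tools and other things where they are.

Things in the scene. Friction and masses are not known exactly. Their poses are not given: they have to be found in the camera images.
- jig: Fixed wooden jig, 380 long (x) x 120 wide (y). Origin on the table, on the channel's centre line. The panel must slide along its +x (roughly to the robot's left). Bed 18, rail tops 30 above the table, rails 63 apart. Along x: dark keeper cover (top 42 above the table) -190 to -80; open stretch -80 to +53; spring's crossbar and posts (65 high) +53 to +71; red stop (38 high) +150 to +180.
- press_area (a point): Centre of the open stretch of the channel, at the height of the cork pad's top (33 above the table), jig x = -12.5; fixed to the jig, axes as the jig's. At the start the cork shows from the keeper (jig x = -80) to somewhere between +12 and +46. One stroke along the stretch is enough, or several shorter ones: the panel stays where it is left.
- stop_face (a point): Middle of the stop's face that the nose comes to rest against, 32 above the table, jig x = +150. Axes as the jig's.
- panel: Loose panel 245 (x) x 60 x 14 thick, about 0.13 kg, flat in the channel; origin under its centre. Cork pad on top, 180 x 44, from -110 to +70 along x, its top 33 above the table: fingertips grip it (friction about 1), the waxed wood is slick (0.25). The tail stays under the keeper. It has 52 to 85 to go; about 15 to 20 N of press carries it under the spring.
- panel_nose (a point): Middle of the top edge of the panel's front end (+122.5 along the panel's x, 14 up). At home it meets stop_face.
- drag_spring: Steel leaf spring, 42 wide, hinged on the crossbar (origin on the hinge, jig x = +60, 54 above the table). It slopes down towards the stop to a rounded lip at jig x = +125, 7 above the bed, so that the panel lifts it by 7. The nose meets it at about jig x = +106, and it presses on the panel with 5 to 8 N. Only the panel should touch it.
- wax_tin: bystander: green tin, diameter 50, 20 high, on the jig's keeper cover; origin under its centre
- gouge: bystander: carving gouge with a wooden handle, 200 long, lying beside the jig on the side away from the robot; origin under its ferrule
- oil_bottle: bystander: amber bottle, diameter 48, 110 high, beside the jig's end stop, on the side away from the robot; origin under its centre
- mallet: bystander: dark round wooden mallet, 270 long, lying at the right of the table; origin under the near end of its head
- bench_brush: bystander: wooden hand brush, 235 long, at the left of the table; origin under the middle of its bristles
- honing_stone: bystander: grey stone 50 x 150 x 22, at the left; origin under its centre
- turned_doll: bystander: dark turned wooden doll, diameter 56, 113 high, at the back right; origin under its centre
- offcut: bystander: wood block 50 x 110 x 30, at the back left; origin under its centre

How it is judged:
On the way:
1. the panel's nose is under the spring's lip, driven by fingers that press on it with more than 5 N (x of panel_nose in the frame of jig above 0.115 m and contact force between the fingers and panel above 5 N), for 0.05 s.
At the end, for the whole second after the job is handed in: The panel lies flat in the channel, under the spring, its nose within 5 mm of the stop's face, at rest (x of panel_nose in the frame of stop_face above -0.005 m and z of panel_nose in the frame of jig below 0.036 m and angle between panel's own z axis and vertical below 0.05 rad and linear speed of panel below 0.01 m/s); the robot touches nothing.
It fails at once if the panel is lifted off the bed or tipped (z of panel_nose in the frame of jig above 0.04 m or angle between panel's own z axis and vertical above 0.08 rad).
It fails at once if the robot pushes on the spring (contact force between any of the fingers, the arm and drag_spring above 2 N).
It fails at once if a bystander is moved by more than 20 mm (distance of any of wax_tin, gouge, oil_bottle, mallet, bench_brush, honing_stone, turned_doll, offcut from where it was at the start of the episode above 0.02 m).
It also fails if it takes over 64 s, if anything falls off the work surface, if the arm or the gripper's body presses on something with over 40 N, if the wrist force passes 120 N, or if a joint passes its speed limit or range.

ROBOT

A 6-joint arm with a two-finger parallel gripper is mounted at the origin on the work surface. World frame = base frame: x ahead of the robot, y to its left, z up, the work surface at z = 0. Lengths are in m, angles in rad, forces in N, time in s.
With the tool pointing down it reaches from about 0.3 to 0.875 m from the base axis. Payload 6.4 kg.
Tool frame: the origin (TCP) lies midway between the tips of the shut fingers; the grasp point (between the pads) lies 19 mm behind it; z points along the fingers, y is the direction in which the jaws open and shut (so a half turn about z gives the same grasp; the last joint's range is limited). The gripper opens to 85 mm and grips with 20 to 120 N. Pads are 22 mm wide; open, the fingers measure 114 mm over their backs; the gripper's body (76 mm by 85 mm) begins 54 mm behind the grasp point. The pads swing forward as they close: fully open they stand 13 mm farther back than shut.
Start: joints at [-1.381, 0.181, 1.607, -0, 1.354, -0.206], TCP at [0.222, -0.531, 0.231] pointing down, gripper open.
Joint ranges: [-2.99, 2.99], [-0.89, 2.07], [0.3, 2.58], [-1.14, 4.28], [0, 2.63], [-3.12, 3.12]. Speed limits (rad/s): [2.57, 2.57, 3.01, 3.14, 3.14, 3.14].

INTERFACE

Orientations are given as a unit quaternion [w, x, y, z].
In Python, from bench import ctrl gives the robot as it stands. The module is installed in compiled form; this text tells all that it offers.
- The arm moves only by the tool arm_command, never from a script. Its argument "plan" is one flat list of numbers, 4 for each row, row after row: the shift along the tool's x, y, z in mm, then the turn about the tool's z in rad. A call has 1 to 20 rows; each row shifts and turns the commanded pose from where the row before left it, along the tool's axes as they then stand; what a row does not reach is not made up. A row lasts 1/10 s, in which the tool goes at most 50 mm and 8.59 degrees, less where a joint would pass 70% of its speed; a pose out of reach is approached as far as the arm can. A call is refused whole if a number of a shift passes 50 or a number of a turn 0.15, either way. A call with a gripper value outside its range is refused whole. "grip" is the opening, from 0 (shut) to 1 (fully open), set as the call begins (left out, the last holds). The fingers move at their own pace and stop on an object; the grip force is fixed at half the most. Time passes only in rows, so rows that do not move let the fingers close. It gives the time, the measured TCP pose, the force and the opening at its end, in the units of the state.
- ctrl.get_obs(): the state, without advancing time (a new reading comes with each control period).
- ctrl.camera(name): name is "scene" or "top" or "wrist"; returns a dict with "color" (420x560x3 uint8, red, green, blue), "camera_matrix" (3x3 intrinsics, pixels), "eye" and "attitude" of the camera in the world; the wrist camera has in their place "T_tool_cam" (4x4, takes a point from camera to tool coordinates, whose origin is the TCP and whose axes are the flange's). Camera axes: x right, y up, looking along -z (the intrinsics and any distortion apply to the point x, -y, -z); pixel columns grow to the right and rows downward; lengths in m; the calibration is good to about 2 mm. The wrist camera is an equidistant fisheye: a pixel r from the principal point sees the ray r / f radians off the axis. A picture is of the moment at which its call begins: read the wrist's pose just before it. There is no depth.
- ctrl.hand_in(): hands the job in, once; it reports no verdict.
The state is a dict: "time_s": time; "q": joint angles; "dq": joint speeds; "joint_efforts": joint torques, N m; "eef_pos": TCP position; "eef_rot": TCP orientation; "wrist_force": force on the tool from outside, world axes, zero at the start; "torque": the same for the moment, N m; "opening": opening from 0.0 (shut) to 1.0 (fully open).
Only numpy, scipy, OpenCV 4.12 (cv2) and the standard library are available. Lean on these libraries where they do the work, as an engineer would, in place of code of your own. Each camera call takes 0.05 s, during which the arm holds its last target. There are 200 camera calls.

## Working session

There is one attempt and no reset: what is moved stays moved. The work goes in short steps, Python scripts to look and compute and a tool call to move; the robot and the scene stay as the last step left them, time stands still between calls to the robot, and variables do not carry over. Pictures are saved under pics/ and viewed, about 8 in all and at most 12, crops included, and the job is handed in when it is done.

Besides the shell and the picture viewer there is one more tool, called after "Emit:" as a command line: name --argument value ..., lists and objects as JSON in quotes. arm_command: Moves the arm, as the interface text tells. Its arguments: {"type":"object","properties":{"plan":{"type":"array","items":{"type":"number"}},"grip":{"type":"number"}},"required":["plan"]}

```bash
mkdir -p pics
python3 - <<'E'
from bench import ctrl
import cv2
o=ctrl.get_obs();print(o)
for n in("top","scene"):
    c=ctrl.camera(n);cv2.imwrite(f"pics/{n}0.png",c["color"][:,:,::-1]);print(n,c["camera_matrix"],c["eye"],c["attitude"],c.keys())
E
```

```text
{'time_s': 0.0, 'q': array([-1.38131202e+00,  1.81525931e-01,  1.60801179e+00, -1.84008176e-05,
        1.35380693e+00, -2.06293649e-01]), 'dq': array([-0.00091876,  0.00047906, -0.00098067, -0.00017257,  0.00066027,
        0.0003774 ]), 'joint_efforts': array([ 2.56157973e-04, -4.44875407e+01, -3.51333511e+01, -2.79769019e-04,
        8.94441182e-03, -1.78607712e-05]), 'eef_pos': array([ 0.22158453, -0.52998634,  0.23039083]), 'eef_rot': array([-8.76046726e-04,  9.80483022e-01,  1.96601821e-01, -1.62017963e-06]), 'wrist_force': array([0.4161878 , 1.48322286, 0.13609108]), 'torque': array([-0.02254261, -0.03510902, -0.03912457]), 'opening': 0.9995299932452665}
top [[546.09980303   0.         280.42686139]
 [  0.         546.09980303 208.84354771]
 [  0.           0.           1.        ]] [2.73193468e-01 4.68634945e-04 1.92903004e+00] [-0.70321088 -0.04358244  0.05034462  0.70785624] dict_keys(['color', 'camera_matrix', 'eye', 'attitude'])
scene [[396.1039176    0.         279.29955206]
 [  0.         396.1039176  211.66189329]
 [  0.           0.           1.        ]] [1.15543643 0.44120744 0.72861604] [0.42051212 0.19903473 0.3693532  0.80444574] dict_keys(['color', 'camera_matrix', 'eye', 'attitude'])
```

View pics/top0.png

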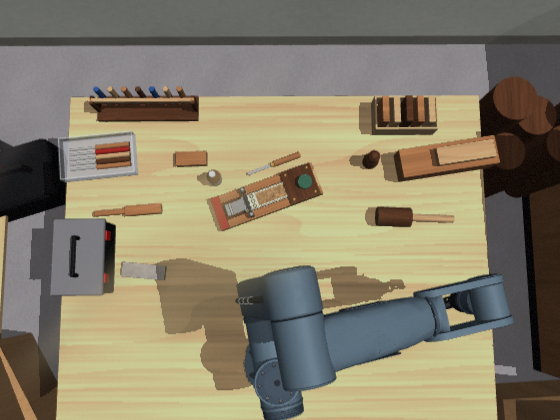

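View pics/scene0.png

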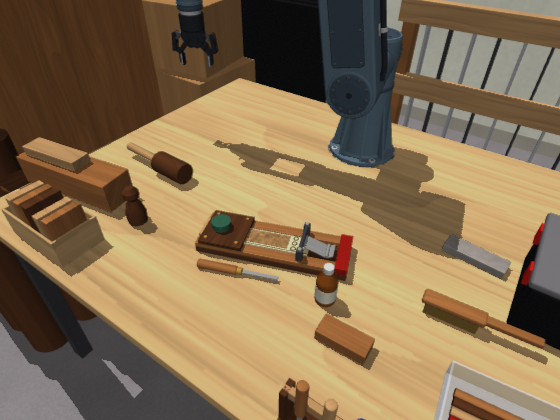

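The jig lies in the top view from about (212,212), its red stop, to (318,180), its keeper with the tin. The bottle is at (213,177) and the gouge at about (275,163). I'll zoom in for the corners.

```bash
cat > h.py <<'E'
import numpy as np, cv2
from scipy.spatial.transform import Rotation as R
def rot(q): return R.from_quat(np.roll(q,-1))
def cast(c,px,z):
    px=np.atleast_2d(px).astype(float);K=c["camera_matrix"]
    d=np.c_[(px[:,0]-K[0,2])/K[0,0],-(px[:,1]-K[1,2])/K[1,1],-np.ones(len(px))]
    d=rot(c["attitude"]).apply(d);e=c["eye"];return e+d*((z-e[2])/d[:,2])[:,None]
def proj(c,P):
    p=rot(c["attitude"]).inv().apply(np.atleast_2d(P)-c["eye"]);K=c["camera_matrix"]
    return np.c_[K[0,2]+K[0,0]*p[:,0]/-p[:,2],K[1,2]-K[1,1]*p[:,1]/-p[:,2]]
E
python3 - <<'E'
import cv2,numpy as np
from h import *
from bench import ctrl
a=cv2.imread("pics/top0.png")[155:240,200:330];b=cv2.imread("pics/scene0.png")[205:280,190:360]
cv2.imwrite("pics/z1.png",np.vstack([cv2.resize(a,(780,510),interpolation=2)]))
cv2.imwrite("pics/z2.png",cv2.resize(b,(799,353),interpolation=2))
E
```

```text
(no output)
```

View pics/z1.png

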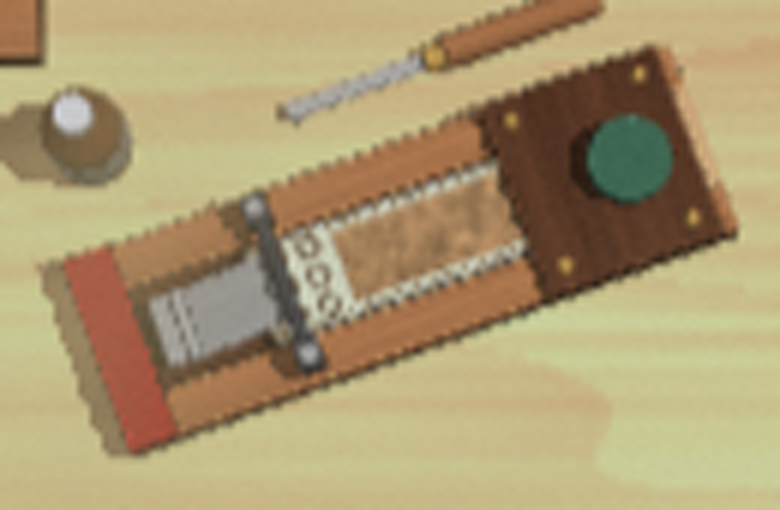

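The zoomed top view (6x, offset 200,155) shows:
- Keeper corners: (482,115), (545,300), (660,45), (735,235).
- Red stop corners: (65,262), (115,247), (175,437), (130,453).
- Spring posts: (255,205) and (309,352).
- Front end of the cork: about (346,268).

Run:
```python
import json
from h import *
from bench import ctrl
c=ctrl.camera("top")
f=lambda p:(np.array(p,float)+.5)/6-.5+[200,155]
img=[];loc=[]
k=[((482,115),(-80,-60,42)),((545,300),(-80,60,42)),((735,235),(-190,60,42)),((660,45),(-190,-60,42)),
((65,262),(180,-60,38)),((115,247),(150,-60,38)),((175,437),(150,60,38)),((130,453),(180,60,38))]
W=np.array([cast(c,f(p),l[2]/1e3)[0,:2] for p,l in k]);L=np.array([l[:2] for _,l in k])/1e3*[1,1]
for s in(1,-1):
    l=L*[1,s];lm=l.mean(0);wm=W.mean(0);A=l-lm;B=W-wm
    th=np.arctan2((A[:,0]*B[:,1]-A[:,1]*B[:,0]).sum(),(A*B).sum())
    Rm=np.array([[np.cos(th),-np.sin(th)],[np.sin(th),np.cos(th)]]);t=wm-Rm@lm
    print(s,th,t,((W-(l@Rm.T+t))@Rm*1e3).round(1).tolist())
    if abs(W-(l@Rm.T+t)).max()<.02:
        for n,p,z in(("cork",(346,268),33),("post",(255,205),65),("post",(309,352),65),("tin",(630,158),62),("bottle",(73,112),110)):
            print(n,((cast(c,f(p),z/1e3)[0,:2]-t)@Rm*1e3).round(1))
        pr=t+Rm@[-.0125,0];print("press",pr)
        print("jigx axis",Rm[:,0]); o=ctrl.get_obs();print("tool R",rot(o["eef_rot"]).as_matrix().round(3))
```

```text
1 1.9138552551275354 [0.56913483 0.03756942] [[0.8, 2.4], [3.9, -2.2], [-3.5, -0.2], [-1.9, -1.2], [-1.0, 0.6], [-1.3, 2.2], [2.7, -0.8], [0.3, -0.9]]
cork [26.2 -0.8]
post [ 63.7 -48.4]
post [63.2 42.7]
tin [-149.5   -0.8]
bottle [ 142.4 -125.4]
press [0.57333945 0.02579779]
jigx axis [-0.33636935  0.94173014]
tool R [[ 0.923  0.386 -0.   ]
 [ 0.386 -0.923  0.001]
 [ 0.    -0.001 -1.   ]]
-1 1.9188147310451393 [0.56920483 0.03759462] [[0.5, -117.1], [4.2, 118.3], [-3.2, 120.8], [-2.2, -120.2], [-1.3, -120.2], [-1.6, -118.5], [3.0, 118.6], [0.6, 118.3]]
```

View pics/z2.png

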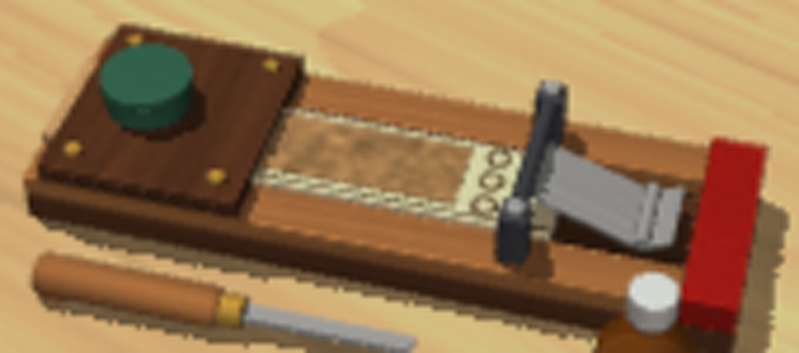

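The top view fits to within about 4 mm. The cork's front is at jig x = 26, so the panel has about 72 mm to go. I'll shut the fingers and move above jig x = -50, then turn the tool's x axis onto the jig's x.

Emit:
arm_command --plan '[27, -17, 0, 0, 27, -17, 0, 0, 27, -17, 0, 0, 27, -17, 0, 0, 27, -17, 0, 0, 27, -17, 0, 0, 27, -17, 0, 0, 27, -17, 0, 0, 27, -17, 0, 0, 27, -17, 0, 0, 27, -17, 0, 0, 27, -17, 0, 0, 27, -17, 0, 0, 27, -17, 0, 0, 27, -17, 0, 0, 27, -17, 0, 0, 27, -17, 0, 0, 27, -17, 0, 0, 27, -17, 0, 0, 24, -17, 0, 0]' --grip 0

```text
time_s: 2.15
eef_pos: [0.5867, -0.0085, 0.2309]
eef_rot: [-0.0, 0.98, 0.197, -0.0]
wrist_force: [-0.2, -0.3, -0.2]
opening: 0.001
```

Emit:
arm_command --plan '[0, 0, 0, -0.138, 0, 0, 0, -0.138, 0, 0, 0, -0.138, 0, 0, 0, -0.138, 0, 0, 0, -0.138, 0, 0, 0, -0.138, 0, 0, 0, -0.138, 0, 0, 0, -0.138, 0, 0, 0, -0.138, 0, 0, 0, -0.138, 0, 0, 0, -0.138, 0, 0, 0, 0, 0, 0, 0, 0]'

```text
time_s: 3.45
eef_pos: [0.586, -0.0098, 0.231]
eef_rot: [-0.0, 0.578, 0.816, -0.0]
wrist_force: [0.5, 0.3, -1.2]
opening: -0.002
```

Emit:
arm_command --plan '[0, 0, 30, 0, 0, 0, 30, 0, 0, 0, 30, 0, 0, 0, 30, 0, 0, 0, 10, 0, 0, 0, 0, 0]'

```text
time_s: 4.05
eef_pos: [0.5849, -0.0096, 0.0997]
eef_rot: [-0.002, 0.577, 0.817, -0.001]
wrist_force: [-1.0, -0.1, 0.3]
opening: -0.004
```

Run:
```python
from h import *
from bench import ctrl
o=ctrl.get_obs();print(o["eef_pos"],o["eef_rot"],o["q"].round(3))
w=ctrl.camera("wrist");s=ctrl.camera("scene")
print(w["T_tool_cam"].round(3),w["camera_matrix"])
cv2.imwrite("pics/w1.png",cv2.resize(w["color"][:,:,::-1],(800,600)))
cv2.imwrite("pics/s1.png",cv2.resize(s["color"][170:290,180:370,::-1],None,fx=4.2,fy=4.2,interpolation=2))
```

```text
[ 0.58485555 -0.00956849  0.09969162] [-1.69682636e-03  5.76773795e-01  8.16901838e-01 -7.05299065e-04] [-0.219  0.354  1.679  0.     1.112 -0.56 ]
[[-0.     0.958  0.288  0.072]
 [ 1.     0.    -0.001  0.   ]
 [-0.001  0.288 -0.958 -0.143]
 [ 0.     0.     0.     1.   ]] [[325.1922621    0.         283.75658148]
 [  0.         325.1922621  210.33808822]
 [  0.           0.           1.        ]]
```

View pics/w1.png

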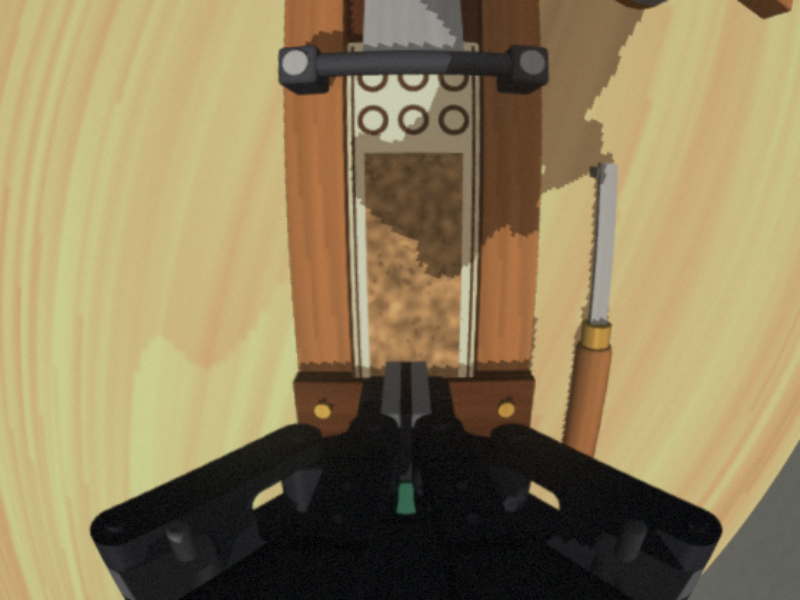

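View pics/s1.png

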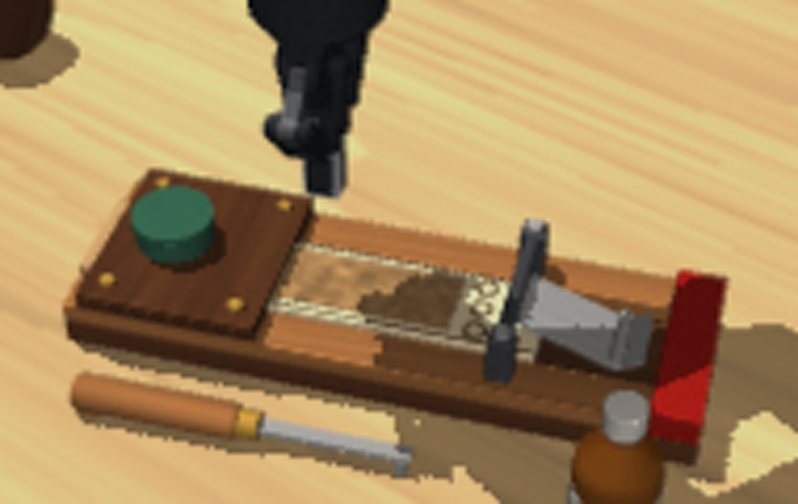

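The wrist view (scaled 1.43x) shows the keeper edge corners at (296,377) and (533,375), the posts at (294,62) and (533,62), and the cork's front corners at (365,153) and (463,153). I'll convert these to tool coordinates.

Run:
```python
from h import *
from bench import ctrl
o=ctrl.get_obs();w=ctrl.camera("wrist");K=w["camera_matrix"];T=w["T_tool_cam"];Rt=rot(o["eef_rot"])
th=1.9139;t=np.array([.5691,.0376]);Rm=np.array([[np.cos(th),-np.sin(th)],[np.sin(th),np.cos(th)]])
print("tcp jig",((o["eef_pos"][:2]-t)@Rm*1e3).round(1))
for n,p,z in [("keep -80",(296,377),.042),("keep",(533,375),.042),("post 62",(294,62),.065),("post",(533,62),.065),("cork",(365,153),.033),("cork",(463,153),.033)]:
    u=(np.array(p)*.7-[K[0,2],K[1,2]]);r=np.hypot(*u);a=r/K[0,0]
    d=np.array([u[0]/r*np.sin(a),-u[1]/r*np.sin(a),-np.cos(a)])
    d=Rt.apply(T[:3,:3]@d);e=o["eef_pos"]+Rt.apply(T[:3,3]);P=e+d*(z-e[2])/d[2]
    print(n,((P[:2]-t)@Rm*1e3).round(1))
```

```text
tcp jig [-50.8  -0.8]
keep -80 [-79.5  52.9]
keep [-79.  -64.9]
post 62 [63.5 41.8]
post [ 64.  -51.2]
cork [26.7 16.8]
cork [ 26.8 -27.4]
```

X agrees within 1 mm and the yaw is good. In y the wrist view puts the centre about 5 mm off and the top view 1–3 mm off, so I'll shift tool y by +3 and descend.

Emit:
arm_command --plan '[0, 3, 20, 0, 0, 0, 20, 0, 0, 0, 15, 0, 0, 0, 5, 0, 0, 0, 2, 0, 0, 0, 1, 0, 0, 0, 1, 0, 0, 0, 0, 0]'

```text
time_s: 5.0
eef_pos: [0.5894, -0.0089, 0.0379]
eef_rot: [0.001, 0.576, 0.817, 0.0]
wrist_force: [0.0, -0.1, -0.6]
opening: -0.0
```

Emit:
arm_command --plan '[0, 0, 1, 0, 0, 0, 1, 0, 0, 0, 0, 0, 0, 0, 0, 0]'

```text
time_s: 5.4
eef_pos: [0.5889, -0.0088, 0.0353]
eef_rot: [-0.0, 0.576, 0.817, -0.0]
wrist_force: [-0.6, 0.2, -0.1]
opening: 0.001
```

Emit:
arm_command --plan '[0, 0, 1, 0, 0, 0, 1, 0, 0, 0, 1, 0, 0, 0, 0, 0, 0, 0, 0, 0]'

```text
time_s: 5.9
eef_pos: [0.5893, -0.0088, 0.0331]
eef_rot: [0.0, 0.576, 0.817, 0.0]
wrist_force: [-1.0, -0.1, 5.8]
opening: 0.001
```

Emit:
arm_command --plan '[0, 0, 1, 0, 0, 0, 1, 0, 0, 0, 0, 0, 0, 0, 0, 0]'

```text
time_s: 6.3
eef_pos: [0.5904, -0.009, 0.033]
eef_rot: [0.001, 0.576, 0.817, 0.001]
wrist_force: [-5.4, 2.4, 16.7]
opening: 0.003
```

Emit:
arm_command --plan '[0, 0, 1, 0, 0, 0, 1, 0, 0, 0, 0, 0, 3, 0, 0, 0, 3, 0, 0, 0, 3, 0, 0, 0, 3, 0, 0, 0, 3, 0, 0, 0, 0, 0, 0, 0]'

```text
time_s: 7.2
eef_pos: [0.587, 0.0014, 0.033]
eef_rot: [0.004, 0.576, 0.818, -0.001]
wrist_force: [-7.5, -12.9, 25.8]
opening: 0.002
```

Emit:
arm_command --plan '[3, 0, 0, 0, 3, 0, 0, 0, 3, 0, 0, 0, 3, 0, 0, 0, 3, 0, 0, 0, 0, 0, 0, 0]'

```text
time_s: 7.8
eef_pos: [0.5819, 0.0155, 0.033]
eef_rot: [0.004, 0.576, 0.818, -0.001]
wrist_force: [-7.5, -12.4, 25.9]
opening: 0.001
```

Run:
```python
from h import *
from bench import ctrl
o=ctrl.get_obs();print(o["eef_pos"],o["wrist_force"])
w=ctrl.camera("wrist");t=ctrl.camera("scene")
a=cv2.resize(w["color"][:,:,::-1][0:300,150:440],None,fx=1.9,fy=1.9);b=cv2.resize(t["color"][205:285,190:360,::-1],None,fx=3,fy=3,interpolation=2)
cv2.imwrite("pics/w2.png",a);cv2.imwrite("pics/s2.png",b);print(a.shape)
```

```text
[0.58193683 0.0154926  0.03297144] [ -7.46829639 -12.4323816   25.93900152]
(570, 551, 3)
```

View pics/w2.png

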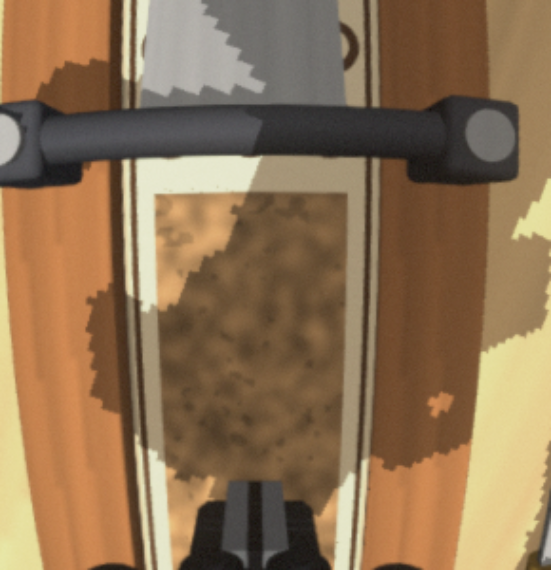

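The cork moved with the fingers, its front now at about (250,193) near the crossbar, and the fingers are centred on it. About 46 mm is left. I'll press slightly harder and go on under the spring.

Emit:
arm_command --plan '[0, 0, 1, 0, 3, 0, 0, 0, 3, 0, 0, 0, 3, 0, 0, 0, 3, 0, 0, 0, 3, 0, 0, 0, 3, 0, 0, 0, 3, 0, 0, 0, 3, 0, 0, 0, 3, 0, 0, 0, 0, 0, 0, 0]'

```text
time_s: 9.0
eef_pos: [0.5736, 0.0387, 0.0329]
eef_rot: [0.006, 0.576, 0.818, -0.002]
wrist_force: [-9.9, -23.5, 34.4]
opening: -0.0
```

Emit:
arm_command --plan '[3, 0, 0, 0, 3, 0, 0, 0, 3, 0, 0, 0, 2, 0, 0, 0, 0, 0, 0, 0]'

```text
time_s: 9.5
eef_pos: [0.5698, 0.0492, 0.0329]
eef_rot: [0.005, 0.576, 0.818, -0.002]
wrist_force: [-11.1, -23.1, 34.8]
opening: -0.001
```

Emit:
arm_command --plan '[2, 0, 0, 0, 2, 0, 0, 0, 2, 0, 0, 0, 2, 0, 0, 0, 0, 0, 0, 0]'

```text
time_s: 10.0
eef_pos: [0.5672, 0.0567, 0.0329]
eef_rot: [0.005, 0.576, 0.818, -0.002]
wrist_force: [-11.4, -24.4, 35.4]
opening: 0.0
```

Emit:
arm_command --plan '[1, 0, 0, 0, 1, 0, 0, 0, 0, 0, 0, 0]'

```text
time_s: 10.3
eef_pos: [0.5665, 0.0584, 0.0329]
eef_rot: [0.005, 0.576, 0.818, -0.002]
wrist_force: [-12.0, -24.1, 35.0]
opening: 0.001
```

```bash
cat > look.py <<'E'
import sys
from h import *
from bench import ctrl
o=ctrl.get_obs();print(o["eef_pos"],o["wrist_force"])
s=ctrl.camera("scene");b=cv2.resize(s["color"][215:285,250:370,::-1],None,fx=6,fy=6,interpolation=2)
cv2.imwrite(sys.argv[1],b)
E
python3 look.py pics/s3.png
```

```text
[0.56648221 0.05842077 0.03290807] [-12.04925411 -24.1353859   34.96212654]
```

View pics/s3.png

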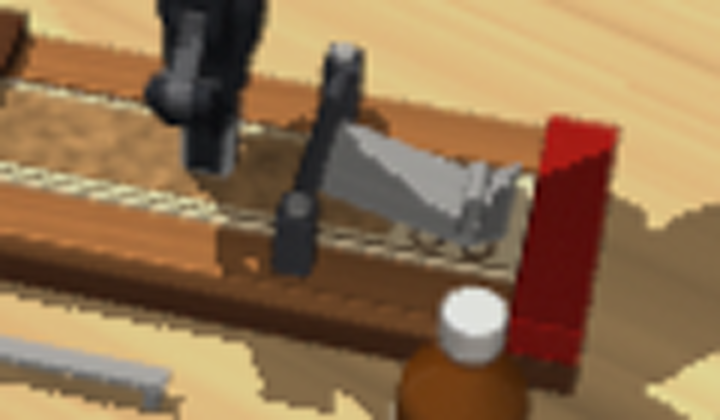

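The panel's nose, at about (530,190–260), is under the spring and beside the red stop. There's no force rise yet, so I'll push gently until it bottoms out.

Emit:
arm_command --plan '[1, 0, 0, 0, 1, 0, 0, 0, 0, 0, 0, 0]'

```text
time_s: 10.65
eef_pos: [0.5665, 0.0587, 0.033]
eef_rot: [0.007, 0.576, 0.818, -0.003]
wrist_force: [-9.6, -30.5, 33.3]
opening: 0.001
```

Emit:
arm_command --plan '[1, 0, 0, 0, 1, 0, 0, 0, 0, 0, 0, 0]'

```text
time_s: 10.95
eef_pos: [0.5667, 0.0624, 0.033]
eef_rot: [0.007, 0.576, 0.818, -0.001]
wrist_force: [-5.7, -22.8, 29.3]
opening: -0.0
```

The TCP stalled and the horizontal force rose to 32 N. Then the fingers slipped on the cork, so the nose is against the stop. Lifting straight up.

Emit:
arm_command --plan '[0, 0, -3, 0, 0, 0, -5, 0, 0, 0, -10, 0, 0, 0, -30, 0, 0, 0, -40, 0, 0, 0, -40, 0, 0, 0, -40, 0, 0, 0, 0, 0, 0, 0, 0, 0]'

```text
time_s: 11.85
eef_pos: [0.5617, 0.0689, 0.1964]
eef_rot: [0.001, 0.576, 0.818, 0.001]
wrist_force: [-0.0, 1.0, -0.9]
opening: 0.003
```

```bash
python3 look.py pics/s4.png
python3 - <<'E'
from h import *
from bench import ctrl
c=ctrl.camera("wrist");cv2.imwrite("pics/w4.png",c["color"][:,:,::-1])
E
```

```text
[0.56168509 0.068947   0.19641615] [-0.01765361  1.02852293 -0.94226953]
```

View pics/s4.png

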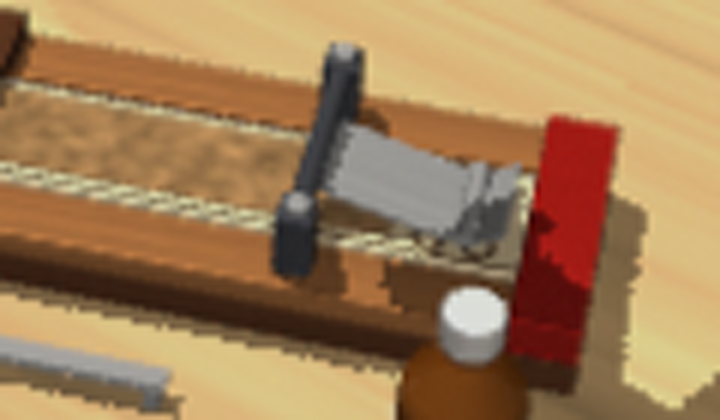

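View pics/w4.png

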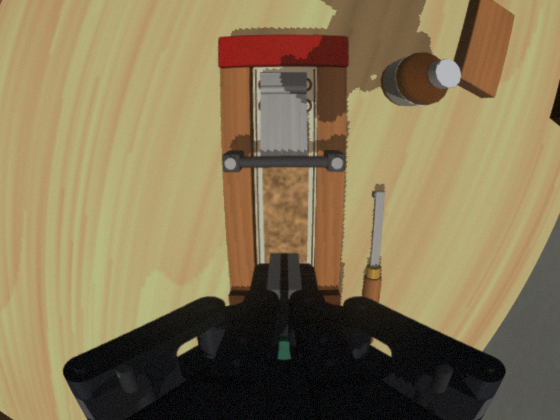

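The wrist view shows the panel's nose meeting the red stop at about row 66, with no dark gap. The scene view agrees: nose edge at about (525,190–270), spring lying on the panel. The hand is clear, 196 mm up, and the gouge, bottle and tin are in place. Handing in.

```bash
python3 -c "
from bench import ctrl
print(ctrl.hand_in())"
```

```text
the job is handed in; nothing more can be done
None
```

The panel is home against the red stop and the job is handed in at about 12 s. I pressed on the cork with shut fingertips at 26–35 N and slid the panel about 72 mm in +x under the spring.

**Checks that agree:**
- **At the stop:** the fingertips stalled and the horizontal force rose from 27 to 32 N. Their travel by then, about 71 mm, matched the 72 mm measured beforehand.
- **After contact:** I pushed 2 mm more and the fingers slipped forward about 4 mm on the cork. They stayed short of the crossbar.
- **After lifting:** both final pictures show no visible gap at the nose and the spring lying on the panel. The hand is clear at 196 mm, with wrist force back to about 1 N.
- **Bystanders:** the gouge, bottle and tin look where they were. The other things are outside or only partly in the last pictures, but the arm worked well away from them.

**Check that disagreed:** the top and wrist views differed by 2–4 mm on the jig's sideways position. I used a value in between, and the fingers ended up nearly centred on the cork.

The final nose gap was judged by eye and from the force, not measured in millimetres.

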